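# Tidy the bandsaw's outfeed shelf

## Robot

A 6-joint arm with a two-finger parallel gripper is mounted at the origin on the work surface. World frame = base frame: x ahead of the robot, y to its left, z up, the work surface at z = 0. Lengths are in mm, angles in rad, forces in N, time in s.
With the tool pointing down it reaches from about 275 to 1000 mm from the base axis. Payload 8.4 kg.
Tool frame: the origin (TCP) lies midway between the tips of the shut fingers; the grasp point (between the pads) lies 19 mm behind it; z points along the fingers, y is the line along which they close (so a half turn about z gives the same grasp; the last joint's range is limited). The gripper opens to 85 mm and grips with 20 to 120 N. Pads are 22 mm wide; open, the fingers measure 114 mm over their backs; the gripper's body (76 mm by 85 mm) begins 54 mm behind the grasp point. The pads swing forward as they close: fully open they stand 13 mm farther back than shut.
Start: joints at [-1.3, 0.353, 1.633, -0, 1.155, -0.002], TCP at [168.391, -601.891, 231.281] pointing down, gripper open.
Joint ranges: [-2.63, 2.63], [-0.92, 2.1], [0.06, 2.66], [-1.3, 4.44], [0, 2.69], [-3.02, 3.02]. Speed limits (rad/s): [2.22, 2.22, 2.79, 3.14, 3.14, 3.14].

## Interface

Orientations are given as [roll, pitch, yaw] about the fixed x, y, z axes, in that order (R = Rz(yaw) Ry(pitch) Rx(roll)).
In Python, from rig import monitor, imaging, r gives the robot as it stands.
- The arm moves only by the tool drive_tool, never from a script. Its argument "plan" is a list of rows, each an object of numbers: "x", "y", "z": the shift along the tool's x, y, z in units of 50 mm (1.0 is 50 mm); "ax", "ay", "az": the turn, a rotation vector about the tool's x, y, z in units of 6 degrees (1.0 is 6 degrees); "hand": the finger opening in mm, from 0 to 85.4. In form: [{"x": .., "y": .., "z": .., "ax": .., "ay": .., "az": .., "hand": ..}, ...]. A call has 1 to 8 rows; each row is the pose to reach, as a shift and turn from the pose commanded when the call began, along the tool's axes at that moment; what a row does not reach only later rows make up. A row lasts 1/10 s, in which the tool goes at most 50 mm and 8.59 degrees, less where a joint would pass 70% of its speed; a pose out of reach is approached as far as the arm can. A call with a gripper value outside its range is refused whole. The fingers move at their own pace and stop on an object; "grip_force" is the grip in N (left out, the last holds). Time passes only in rows, so rows that repeat a pose let the fingers close. It gives the time, the measured TCP pose, the force, the opening and the grip force at its end, in the units of the state.
- monitor.sense(): the state, without advancing time (a new reading comes with each control period).
- imaging.grab_frame(name): name is "scene" or "top"; returns the picture (400x640x3 uint8, red, green, blue); there is no depth.
- imaging.camera_info(name): a dict with "mtx" (3x3 intrinsics, pixels), "dist" ([k1, k2, p1, p2, k3] as OpenCV has them; the pictures are not rectified), "R" (3x3) and "t" (3): a world point X has camera coordinates R X + t. Camera axes: x right, y down, z forward; pixel columns grow to the right and rows downward; lengths in mm; the calibration is good to about 2 mm. A picture is of the moment at which its call begins. camera_info takes no time and is no camera call.
- r.sign_off(): hands the job in; it is judged then, once.
The state is a dict: "clock": time; "qpos": joint angles; "qvel": joint speeds; "joint_efforts": joint torques, N m; "eef_pos": TCP position; "tcp_rot": TCP orientation; "contact_force": force on the tool from outside, world axes, zero at the start; "wrist_torque": the same for the moment, N m; "opening": opening from 0.0 (shut) to 1.0 (fully open); "grasp_force": force on a finger pad.
Only numpy, scipy, OpenCV 4.12 (cv2) and the standard library are available. Lean on these libraries where they do the work, as an engineer would, in place of code of your own. Each camera call takes 0.05 s, during which the arm holds its last target. There are 200 camera calls.

## Task

Tidy the outfeed shelf: stand the three tall mallet-head blanks on it in one neat row, lined up side by side with their long sides together and their narrow ends against the back fence, going from light to dark wood starting at the red end stop (pale, reddish, dark), each snug to its neighbour. Square up the uneven stack of three thin cheeks, which stays on the shelf, so that all its edges line up and its short ends sit flush against the fence. Leave everything else on the bench alone, the short blue-banded reject included, and knock nothing over.

Things in the scene. Friction and masses are not known exactly. Their poses are not given: they have to be found in the camera images.
- shelf: low fixed white-faced shelf, board 150 mm deep (x) by 320 long (y), top 50 mm above the bench. Aluminium back fence along its far (+x) edge, 12 mm thick, 35 mm above the board, front face at x = +63 mm. Red end stop across its -y end, 10 mm thick, 35 mm above the board, inner face at y = -150 mm. Front and +y end open. Origin: centre of the footprint, at bench level
- corner (a point): point on the board's top where the fence's front face meets the end stop's inner face; axes as the shelf's (x towards the fence, y away from the stop along the fence, z up)
- light: pale cream wooden mallet-head blank standing upright on the bench: 56 mm along its x, 36 mm along its y, 90 mm tall, about 0.13 kg, a black mortise mark on its top that runs along x. Origin: centre of the underside. It looks the same turned by half a turn
- red: reddish brown wooden mallet-head blank standing upright on the bench: 56 mm along its x, 36 mm along its y, 90 mm tall, about 0.13 kg, a black mortise mark on its top that runs along x. Origin: centre of the underside. It looks the same turned by half a turn
- dark: very dark brown wooden mallet-head blank standing upright on the bench: 56 mm along its x, 36 mm along its y, 90 mm tall, about 0.13 kg, a black mortise mark on its top that runs along x. Origin: centre of the underside. It looks the same turned by half a turn
- cheek0: bottom one of three loose thin wooden cheeks stacked unevenly on the shelf's +y half: 90 mm along its x (lies across the shelf, roughly at right angles to the fence), 50 mm along its y, 9 mm thick, about 28 g. They slide freely on one another. Origin: centre of the underside
- cheek1: middle one of three loose thin wooden cheeks stacked unevenly on the shelf's +y half: 90 mm along its x (lies across the shelf, roughly at right angles to the fence), 50 mm along its y, 9 mm thick, about 28 g. They slide freely on one another. Origin: centre of the underside
- cheek2: top one of three loose thin wooden cheeks stacked unevenly on the shelf's +y half: 90 mm along its x (lies across the shelf, roughly at right angles to the fence), 50 mm along its y, 9 mm thick, about 28 g. They slide freely on one another. Origin: centre of the underside
- reject: short reject blank, 36 x 56 x 50 mm, pale wood with a blue painted band, standing among the good blanks; not part of the job. Origin: centre of the underside
- glue: bystander: glue bottle, yellow label, orange cap, 56 mm diameter, 160 mm tall
- wax: bystander: round wax tin, 76 mm diameter, 50 mm tall
- brush: bystander: bench brush lying on the bench
- pushstick: bystander: orange flat push stick, about 220 mm long, 12 mm thick
- square: bystander: try square, wooden stock and steel blade, lying flat
- tape: bystander: yellow tape measure, 70 x 36 x 65 mm
Not all that is in view belongs to the job. Leave any orange or pink look-alike of the cheek2 alone.

How it is judged (in metres and radians):
At the end, for the whole second after the job is handed in: At rest on the shelf: three tall blanks upright, pale, reddish, dark from the stop, gaps up to 8 mm (stop and fence included), square within 7 deg; three cheeks stacked as before, edges within 3.5 mm and 3 deg of each other, ends within 5 mm of the fence and 4 deg of square (x of light in the frame of corner between -0.036 and -0.022 m and z of light in the frame of corner between -0.004 and 0.004 m and angle between each of light, red, dark's own z axis and vertical below 0.06 rad and angle between the x axis of each of light, red, dark and the x axis of shelf, either way round below 0.12 rad and linear speed of each of light, red, dark, cheek0, cheek1, cheek2 below 0.02 m/s and x of red in the frame of corner between -0.036 and -0.022 m and z of red in the frame of corner between -0.004 and 0.004 m and x of dark in the frame of corner between -0.036 and -0.022 m and z of dark in the frame of corner between -0.004 and 0.004 m and y of light in the frame of corner below 0.026 m and y of red in the frame of corner above 0.045 m and horizontal distance between light and red below 0.044 m and y of dark in the frame of corner above 0.081 m and horizontal distance between red and dark below 0.044 m and x of cheek0 in the frame of corner between -0.0505 and -0.04 m and z of cheek0 in the frame of corner between -0.004 and 0.004 m and angle between the x axis of each of cheek0, cheek1, cheek2 and the x axis of shelf, either way round below 0.07 rad and x of cheek1 in the frame of corner between -0.0505 and -0.04 m and z of cheek1 in the frame of corner between 0.005 and 0.013 m and x of cheek2 in the frame of corner between -0.0505 and -0.04 m and z of cheek2 in the frame of corner between 0.014 and 0.022 m and x of cheek1 in the frame of cheek0 between -0.0035 and 0.0035 m and y of cheek1 in the frame of cheek0 between -0.0035 and 0.0035 m and angle between the x axis of cheek0 and the x axis of cheek1, either way round below 0.05 rad and x of cheek2 in the frame of cheek1 between -0.0035 and 0.0035 m and y of cheek2 in the frame of cheek1 between -0.0035 and 0.0035 m and angle between the x axis of each of cheek1, cheek0 and the x axis of cheek2, either way round below 0.05 rad and x of cheek2 in the frame of cheek0 between -0.0035 and 0.0035 m and y of cheek2 in the frame of cheek0 between -0.0035 and 0.0035 m); the robot touches nothing.
It fails at once if a bystander is moved by more than 25 mm (distance of any of reject, glue, wax, brush, pushstick, square, tape from where it was at the start of the episode above 0.025 m).
It fails at once if a tall blank is knocked over (angle between any of light, red, dark's own z axis and vertical above 1.1 rad).
It also fails if it takes over 72 s, if anything falls off the work surface, if the arm or the gripper's body presses on something with over 40 N, if the wrist force passes 120 N, or if a joint passes its speed limit or range.

## Working session

There is one attempt and no reset: what is moved stays moved. The work goes in short steps, Python scripts to look and compute and a tool call to move; the robot and the scene stay as the last step left them, time stands still between calls to the robot, and variables do not carry over. Pictures are saved under pics/ and viewed, at most 10 in all, crops included, and the job is handed in when it is done.

Besides the shell and the picture viewer there is one more tool, called by a JSON object that holds its "api" and its "payload", one argument or row to a line. drive_tool: Moves the arm, as the interface text tells. Its arguments: {"type":"object","properties":{"plan":{"type":"array","items":{"type":"object","properties":{"x":{"type":"number"},"y":{"type":"number"},"z":{"type":"number"},"ax":{"type":"number"},"ay":{"type":"number"},"az":{"type":"number"},"hand":{"type":"number"}}}},"grip_force":{"type":"number"}},"required":["plan"]}

```bash
ls; mkdir -p pics; python3 - <<'E'
from rig import monitor, imaging, r
import cv2
for n in("scene","top"):
    f=imaging.grab_frame(n); cv2.imwrite(f"pics/{n}0.png",f[:,:,::-1])
    print(n,imaging.camera_info(n))
print(monitor.sense())
E
```

```text
pics
scene {'mtx': array([[439.77255809,   0.        , 317.14814814],
       [  0.        , 439.77255809, 196.47060575],
       [  0.        ,   0.        ,   1.        ]]), 'dist': array([-0.06790754,  0.        ,  0.        ,  0.        ,  0.        ]), 'R': array([[-0.80898084,  0.58771818, -0.01171921],
       [ 0.43108996,  0.57959616, -0.69154157],
       [-0.39963915, -0.56449592, -0.72224159]]), 't': array([ 426.18606164, -215.61862712, 1462.99616126])}
top {'mtx': array([[495.80686623,   0.        , 314.90288394],
       [  0.        , 495.80686623, 200.77300546],
       [  0.        ,   0.        ,   1.        ]]), 'dist': array([0.02890061, 0.        , 0.        , 0.        , 0.        ]), 'R': array([[-0.00842549, -0.99996043,  0.00285633],
       [-0.99715197,  0.00818767, -0.0749727 ],
       [ 0.07494635, -0.00347987, -0.9971815 ]]), 't': array([  52.86244625,  527.99654952, 1262.26126241])}
{'clock': 0.1, 'qpos': array([-1.30040313e+00,  3.53634962e-01,  1.63405695e+00,  1.61409194e-05,
        1.15520250e+00, -2.39058990e-03]), 'qvel': array([-6.88728330e-04, -7.62602817e-04, -1.32857159e-03,  9.02828943e-04,
        2.06431119e-05, -5.64049498e-04]), 'joint_efforts': array([-3.79295852e-04, -6.06355762e+01, -3.42819536e+01, -1.26829499e-05,
        3.93957045e-03,  3.96107407e-05]), 'eef_pos': array([ 168.27896998, -601.47291215,  230.60293752]), 'tcp_rot': array([-3.14029093e+00, -1.78703817e-05,  2.72777251e-01]), 'contact_force': array([-0.31202099,  0.57262046, -0.38695875]), 'wrist_torque': array([ 0.02485983,  0.01974611, -0.04458939]), 'grasp_force': 0.0, 'opening': 1.0013368774544622}
```

View pics/top0.png

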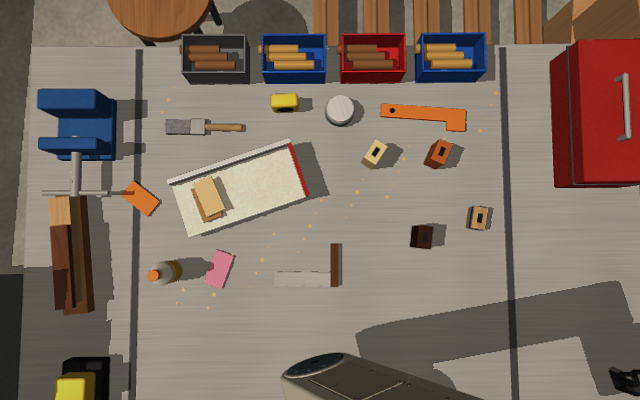

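View pics/scene0.png

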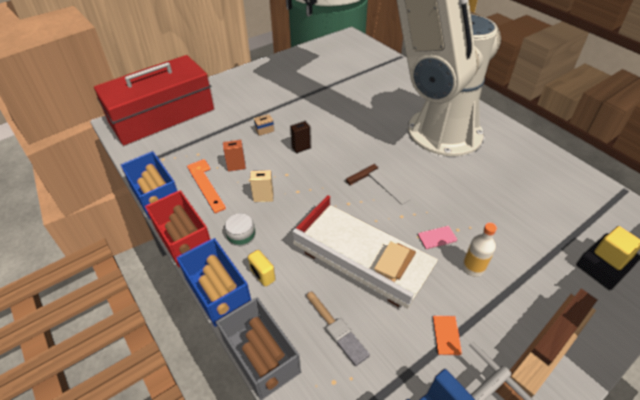

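The top view shows the pale blank at (374,153), the red one at (438,153), the dark one at (421,236) and the reject at (479,217). The shelf spans about (170,185)–(305,190), with the red stop at (300,170) and the cheeks at (209,199). The scene view agrees with this layout.

```bash
python3 - <<'E'
import cv2, numpy as np
a=cv2.imread("pics/top0.png")
c1=cv2.resize(a[135:245,160:315],None,fx=5,fy=5,interpolation=cv2.INTER_CUBIC)
cv2.imwrite("pics/c1.png",c1)
b=[a[133:178,352:402],a[133:178,415:465],a[214:259,398:448]]
cv2.imwrite("pics/c2.png",cv2.resize(np.hstack(b),None,fx=5,fy=5,interpolation=cv2.INTER_CUBIC))
E
```

```text
(no output)
```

View pics/c1.png

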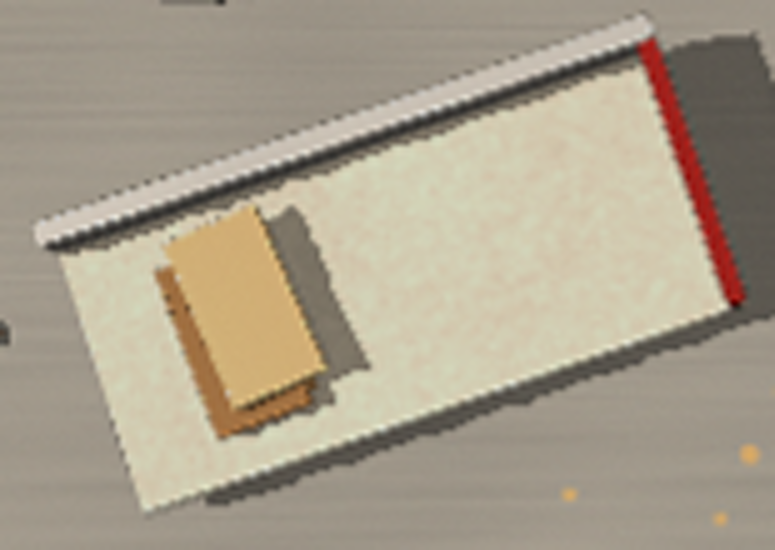

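View pics/c2.png

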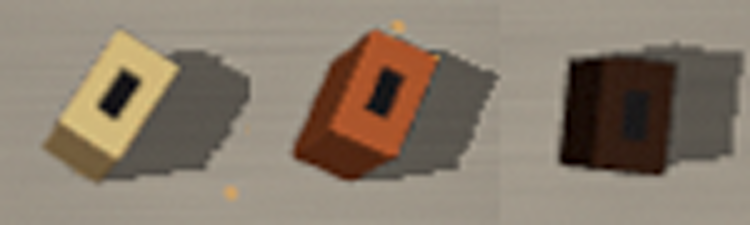

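The crops are sharp. In c1 the fence top runs from (38,235) to (652,20), and the red stop from (648,40) to (740,305). The top cheek's corners are (165,240), (255,207), (325,370) and (235,410), with browner cheeks showing at the lower left. c2 shows the three top faces clearly. Next I'll measure with colour masks.

```bash
cat > h.py <<'E'
import cv2, numpy as np
from rig import monitor, imaging, r
def ray(px,z,cam="top"):
    c=imaging.camera_info(cam); R,t=np.array(c["R"]),np.array(c["t"])
    u=cv2.undistortPoints(np.float64(px).reshape(-1,1,2),c["mtx"],np.array(c["dist"])).reshape(-1,2)
    d=np.c_[u,np.ones(len(u))]@R; C=-R.T@t
    return (C+d*((z-C[2])/d[:,2])[:,None])[:,:2]
def up(img,box,s=6):
    x,y,w,h=box
    return cv2.resize(img[y:y+h,x:x+w],None,fx=s,fy=s,interpolation=cv2.INTER_CUBIC)
def face(img,box,lo,hi,z,s=6,cam="top"):
    "largest hsv-masked blob -> (rect in world mm on plane z, contour mm)"
    m=cv2.inRange(cv2.cvtColor(up(img,box,s),cv2.COLOR_RGB2HSV),np.array(lo),np.array(hi))
    m=cv2.morphologyEx(m,cv2.MORPH_CLOSE,np.ones((5,5)))
    c=max(cv2.findContours(m,cv2.RETR_EXTERNAL,cv2.CHAIN_APPROX_NONE)[0],key=cv2.contourArea).reshape(-1,2)
    w=ray((c+.5)/s-.5+np.array(box[:2]),z,cam)
    return rect(w)+(w,)
def rect(w):
    (cx,cy),_,_=q=cv2.minAreaRect(w.astype(np.float32)); p=cv2.boxPoints(q)
    e=[p[1]-p[0],p[2]-p[1]]; e.sort(key=lambda v:-np.hypot(*v))
    a=(np.degrees(np.arctan2(e[0][1],e[0][0]))+90)%180-90
    return np.round([cx,cy],1),np.round([np.hypot(*v) for v in e],1),round(float(a),1)
def go(x,y,z,psi):
    "shift/turn to take from measured pose to target, in drive units"
    s=monitor.sense(); d=np.array([x,y,z])-s["eef_pos"]; p=s["tcp_rot"][2]
    X=np.array([np.cos(p),np.sin(p)]);Y=np.array([np.sin(p),-np.cos(p)])
    a=(np.degrees(p)-psi+180)%360-180
    return dict(x=round(d[:2]@X/50,3),y=round(d[:2]@Y/50,3),z=round(-d[2]/50,3),az=round(a/6,3))
E
python3 - <<'E'
from h import *
a=cv2.imread("pics/top0.png")[:,:,::-1].copy()
hsv=cv2.cvtColor(a,cv2.COLOR_RGB2HSV)
for n,p in dict(light=(372,146),lside=(366,165),red=(441,149),rside=(428,156),dark=(430,230),dside=(414,236),shadow=(440,235),fence=(230,162),board=(260,180),ck2=(208,197),ckl=(197,205),stop=(298,165)).items():
    print(n,hsv[p[1],p[0]])
E
```

```text
light [ 21 107 210]
lside [ 18 124 111]
red [105  67  23]
rside [  9 205  92]
dark [  9 161  49]
dside [  9 189  27]
shadow [20 34 91]
fence [ 17  28 173]
board [ 24  41 209]
ck2 [ 19 112 209]
ckl [ 14 125 159]
stop [  1 205 157]
```

```bash
python3 - <<'E'
from h import *
a=cv2.imread("pics/top0.png")[:,:,::-1].copy()
L=dict(light=((352,133,50,45),(15,70,160),(30,255,255),90),red=((415,133,50,45),(0,120,125),(20,255,255),90),
 dark=((398,214,50,45),(0,90,38),(15,255,75),90),ck2=((185,165,55,65),(16,85,180),(24,255,255),77),
 stop=((285,135,35,70),(0,150,100),(5,255,255),85),stopr=((285,135,35,70),(175,150,100),(180,255,255),85))
for n,(b,lo,hi,z) in L.items():
    try: print(n,face(a,b,lo,hi,z)[:3])
    except Exception as e: print(n,e)
# hand-picked c1 crop points -> world
f=lambda p:(np.array(p)+.5)/5-.5+[160,135]
print("fence z85 Lback,Lfront,Rback",ray(f([(34,226),(44,248),(650,13)]),85))
print("board z50 front L",ray(f([(145,514)]),50))
print("stop z85 inner-front, outer-front",ray(f([(727,306),(744,300)]),85))
print("ck1? z68: lower-left,left-top",ray(f([(218,438),(155,268),(312,400)]),68),ray(f([(218,438),(155,268),(312,400)]),59))
E
```

```text
light (array([ 644.1, -100.5]), array([56.2, 35.8], dtype=float32), -33.8)
red (array([ 642.8, -263. ]), array([55.8, 36.8], dtype=float32), -24.1)
dark (array([ 434.2, -212.2]), array([54.8, 43.5], dtype=float32), -6.4)
ck2 (array([538.3, 312.2]), array([89.2, 50.5], dtype=float32), 23.8)
stop (array([602.8,  89.8]), array([137.8,  10.2], dtype=float32), 19.2)
stopr max() iterable argument is empty
fence z85 Lback,Lfront,Rback [[578.0937345  412.52176896]
 [567.20557176 407.50353298]
 [681.86416709 110.01083983]]
board z50 front L [[436.78199986 365.56414026]]
stop z85 inner-front, outer-front [[535.95789006  72.9078213 ]
 [538.84718896  64.53813285]]
ck1? z68: lower-left,left-top [[473.88771183 325.50853871]
 [558.67899949 357.44332613]
 [492.30959151 279.22614977]] [[474.19171233 327.50279369]
 [559.60335449 359.67122409]
 [492.74837114 280.88179108]]
```

```bash
python3 - <<'E'
from h import *
a=cv2.imread("pics/top0.png")[:,:,::-1].copy()
for v in (41,44): print(face(a,(398,214,50,45),(0,90,v),(15,255,75),90)[:3])
print(ray([(424.8,236.4)],90))
for n,t in dict(light=(644.1,-100.5,200,56.2)).items(): print(n,go(*t))
E
```

```text
(array([ 433.8, -215.6]), array([54.8, 36.7], dtype=float32), -6.4)
(array([ 433.8, -215.6]), array([54.8, 36.7], dtype=float32), -6.4)
[[ 434.19530385 -217.40209497]]
light {'x': np.float64(11.864), 'y': np.float64(-7.085), 'z': np.float64(0.612), 'az': np.float64(-6.762)}
```

{"api": "drive_tool", "payload": {
  "plan": [
    {"x": 11.86, "y": -7.09, "z": 0.6, "az": -6.76, "hand": 85},
    {"x": 11.86, "y": -7.09, "z": 0.6, "az": -6.76, "hand": 85},
    {"x": 11.86, "y": -7.09, "z": 0.6, "az": -6.76, "hand": 85},
    {"x": 11.86, "y": -7.09, "z": 0.6, "az": -6.76, "hand": 85},
    {"x": 11.86, "y": -7.09, "z": 0.6, "az": -6.76, "hand": 85},
    {"x": 11.86, "y": -7.09, "z": 0.6, "az": -6.76, "hand": 85},
    {"x": 11.86, "y": -7.09, "z": 0.6, "az": -6.76, "hand": 85},
    {"x": 11.86, "y": -7.09, "z": 0.6, "az": -6.76, "hand": 85}
  ]
}}

```text
invalid input
```

```bash
python3 - <<'E'
from h import *
s=monitor.sense();print(s["clock"],s["eef_pos"],s["tcp_rot"],go(644.1,-100.5,200,56.2))
E
```

```text
0.1 [ 168.27896998 -601.47291215  230.60293752] [-3.14029093e+00 -1.78703817e-05  2.72777251e-01] {'x': np.float64(11.864), 'y': np.float64(-7.085), 'z': np.float64(0.612), 'az': np.float64(-6.762)}
```

{"api": "drive_tool", "payload": {
  "plan": [
    {"x": 0.8, "y": -0.5, "z": 0, "ax": 0, "ay": 0, "az": -0.5, "hand": 85},
    {"x": 1.6, "y": -1.0, "z": 0, "ax": 0, "ay": 0, "az": -1, "hand": 85}
  ],
  "grip_force": 60
}}

```text
clock: 0.3
eef_pos: [231.8, -531.6, 230.6]
tcp_rot: [-3.141, -0.0, 0.377]
contact_force: [1.5, -0.2, -0.8]
opening: 0.995
grasp_force: 0.0
```

{"api": "drive_tool", "payload": {
  "plan": [
    {"x": 10, "y": -6, "z": 0.6, "ax": 0, "ay": 0, "az": -5.7, "hand": 85},
    {"x": 10, "y": -6, "z": 0.6, "ax": 0, "ay": 0, "az": -5.7, "hand": 85},
    {"x": 10, "y": -6, "z": 0.6, "ax": 0, "ay": 0, "az": -5.7, "hand": 85},
    {"x": 10, "y": -6, "z": 0.6, "ax": 0, "ay": 0, "az": -5.7, "hand": 85},
    {"x": 10, "y": -6, "z": 0.6, "ax": 0, "ay": 0, "az": -5.7, "hand": 85},
    {"x": 10, "y": -6, "z": 0.6, "ax": 0, "ay": 0, "az": -5.7, "hand": 85},
    {"x": 10, "y": -6, "z": 0.6, "ax": 0, "ay": 0, "az": -5.7, "hand": 85},
    {"x": 10, "y": -6, "z": 0.6, "ax": 0, "ay": 0, "az": -5.7, "hand": 85}
  ],
  "grip_force": 60
}}

```text
clock: 1.1
eef_pos: [475.4, -213.0, 210.6]
tcp_rot: [-3.142, 0.0, 0.974]
contact_force: [0.1, -1.1, -1.0]
opening: 0.996
grasp_force: 0.0
```

```bash
python3 - <<'E'
from h import *
s=monitor.sense();print(s["clock"],s["eef_pos"],s["tcp_rot"],go(644.1,-100.5,200,56.2))
E
```

```text
1.1 [ 475.39279249 -212.97606669  210.55660329] [-3.14152009e+00  1.07536698e-04  9.74412317e-01] {'x': np.float64(3.756), 'y': np.float64(1.528), 'z': np.float64(0.211), 'az': np.float64(-0.062)}
```

{"api": "drive_tool", "payload": {
  "plan": [
    {"x": 3.75, "y": 1.53, "z": 0.2, "ax": 0, "ay": 0, "az": -0.06, "hand": 85},
    {"x": 3.75, "y": 1.53, "z": 0.2, "ax": 0, "ay": 0, "az": -0.06, "hand": 85},
    {"x": 3.75, "y": 1.53, "z": 0.2, "ax": 0, "ay": 0, "az": -0.06, "hand": 85},
    {"x": 3.75, "y": 1.53, "z": 0.2, "ax": 0, "ay": 0, "az": -0.06, "hand": 85},
    {"x": 3.75, "y": 1.53, "z": 0.2, "ax": 0, "ay": 0, "az": -0.06, "hand": 85},
    {"x": 3.75, "y": 1.53, "z": 1.2, "ax": 0, "ay": 0, "az": -0.06, "hand": 85},
    {"x": 3.75, "y": 1.53, "z": 1.2, "ax": 0, "ay": 0, "az": -0.06, "hand": 85}
  ],
  "grip_force": 60
}}

```text
clock: 1.8
eef_pos: [639.0, -101.8, 144.9]
tcp_rot: [-3.132, 0.004, 0.981]
contact_force: [-1.7, 0.5, -0.6]
opening: 0.995
grasp_force: 0.0
```

```bash
python3 - <<'E'
from h import *
s=monitor.sense();print(s["clock"],s["eef_pos"],s["tcp_rot"],go(644.1,-100.5,48,56.2))
E
```

```text
1.8 [ 639.03668834 -101.77274945  144.92252625] [-3.13223543  0.00440108  0.98144323] {'x': np.float64(0.077), 'y': np.float64(0.07), 'z': np.float64(1.938), 'az': np.float64(0.005)}
```

{"api": "drive_tool", "payload": {
  "plan": [
    {"x": 0, "y": 0, "z": 0.7, "ax": 0, "ay": 0, "az": 0, "hand": 85},
    {"x": 0, "y": 0, "z": 1.4, "ax": 0, "ay": 0, "az": 0, "hand": 85},
    {"x": 0, "y": 0, "z": 2.05, "ax": 0, "ay": 0, "az": 0, "hand": 85},
    {"x": 0, "y": 0, "z": 2.05, "ax": 0, "ay": 0, "az": 0, "hand": 85},
    {"x": 0, "y": 0, "z": 2.05, "ax": 0, "ay": 0, "az": 0, "hand": 50},
    {"x": 0, "y": 0, "z": 2.05, "ax": 0, "ay": 0, "az": 0, "hand": 50},
    {"x": 0, "y": 0, "z": 2.05, "ax": 0, "ay": 0, "az": 0, "hand": 50},
    {"x": 0, "y": 0, "z": 2.05, "ax": 0, "ay": 0, "az": 0, "hand": 50}
  ],
  "grip_force": 60
}}

```text
clock: 2.6
eef_pos: [644.9, -103.1, 51.0]
tcp_rot: [3.138, -0.002, 0.981]
contact_force: [-1.8, -0.0, 7.3]
opening: 0.647
grasp_force: 64.5
```

```bash
python3 - <<'E'
from h import *
s=monitor.sense();print(s["eef_pos"],s["tcp_rot"],go(644.1,-100.5,48,56.2),go(632.5,125.2,170,109))
E
```

```text
[ 644.90978287 -103.09100641   51.0253302 ] [ 3.13802929e+00 -1.55325743e-03  9.80641015e-01] {'x': np.float64(0.034), 'y': np.float64(-0.042), 'z': np.float64(0.061), 'az': np.float64(-0.002)} {'x': np.float64(3.655), 'y': np.float64(-2.747), 'z': np.float64(-2.379), 'az': np.float64(-8.802)}
```

{"api": "drive_tool", "payload": {
  "plan": [
    {"x": 0, "y": 0, "z": -1, "ax": 0, "ay": 0, "az": 0, "hand": 50},
    {"x": 0.4, "y": -0.3, "z": -2, "ax": 0, "ay": 0, "az": -1, "hand": 50},
    {"x": 1, "y": -0.75, "z": -2.8, "ax": 0, "ay": 0, "az": -2.4, "hand": 50},
    {"x": 1.7, "y": -1.25, "z": -2.8, "ax": 0, "ay": 0, "az": -3.8, "hand": 50},
    {"x": 2.3, "y": -1.75, "z": -2.8, "ax": 0, "ay": 0, "az": -5.2, "hand": 50},
    {"x": 3, "y": -2.2, "z": -2.8, "ax": 0, "ay": 0, "az": -6.6, "hand": 50},
    {"x": 3.4, "y": -2.5, "z": -2.8, "ax": 0, "ay": 0, "az": -7.8, "hand": 50},
    {"x": 3.62, "y": -2.7, "z": -2.8, "ax": 0, "ay": 0, "az": -8.8, "hand": 50}
  ],
  "grip_force": 60
}}

```text
clock: 3.4
eef_pos: [631.8, 125.3, 189.7]
tcp_rot: [3.14, -0.0, 1.909]
contact_force: [-0.9, 0.1, -1.6]
opening: 0.648
grasp_force: 64.8
```

{"api": "drive_tool", "payload": {
  "plan": [
    {"x": 0, "y": 0, "z": 0, "ax": 0, "ay": 0, "az": 0, "hand": 50},
    {"x": 0, "y": 0, "z": 0, "ax": 0, "ay": 0, "az": 0, "hand": 50}
  ],
  "grip_force": 60
}}

```text
clock: 3.6
eef_pos: [631.9, 122.8, 189.2]
tcp_rot: [3.141, 0.0, 1.901]
contact_force: [0.0, 0.4, -1.7]
opening: 0.648
grasp_force: 64.8
```

```bash
python3 - <<'E'
from h import *
s=monitor.sense();print(s["eef_pos"],s["tcp_rot"],s["opening"],s["contact_force"],go(632.5,125.2,101,109))
a=imaging.grab_frame("top");cv2.imwrite("pics/t1.png",a[:,:,::-1])
b=imaging.grab_frame("scene");cv2.imwrite("pics/s1.png",b[:,:,::-1])
cv2.imwrite("pics/v1.png",np.hstack([up(a,(240,100,130,130),3),up(b,(210,130,130,130),3)])[:,:,::-1])
E
```

```text
[631.86817145 122.77550698 189.15314409] [3.14067145e+00 4.69223905e-04 1.90066042e+00] 0.64778127782453 [ 0.04250463  0.43520476 -1.65715153] {'x': np.float64(0.042), 'y': np.float64(0.028), 'z': np.float64(1.763), 'az': np.float64(-0.017)}
```

View pics/v1.png

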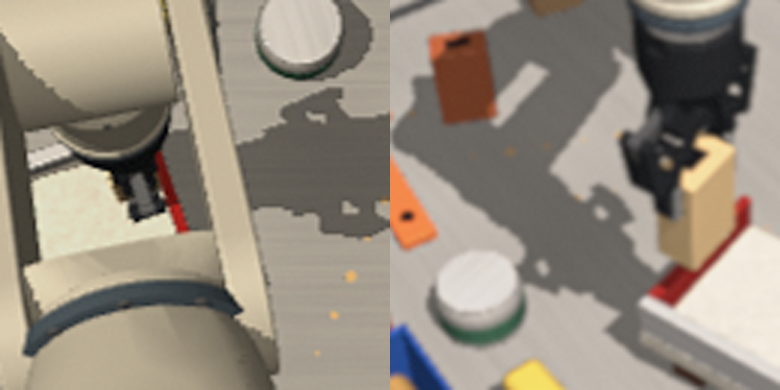

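The picture shows the pale blank held upright above the stop end. Its bottom corners in the scene half are at (660,253), (695,270) and (732,225). I'll cast rays through those to check the offset in the grip.

```bash
python3 - <<'E'
from h import *
X=np.array([.9455,.3256]);Y=np.array([-.3256,.9455]);O=np.array([667.4,116.1])
p=(np.array([(660,253),(695,270),(732,226)])-[390,0]+.5)/3-.5+[210,130]
w=ray(p,138.,"scene"); print(np.c_[(w-O)@X,(w-O)@Y])
s=monitor.sense()["eef_pos"][:2]; print("tcp",(s-O)@X,(s-O)@Y)
E
```

```text
[[ -6.50375817   2.78991206]
 [ -7.72263477  35.62260424]
 [-62.08574987  33.09093372]]
tcp -31.60593891814226 17.041244957842455
```

{"api": "drive_tool", "payload": {
  "plan": [
    {"x": 0.045, "y": 0.03, "z": 0.4, "ax": 0, "ay": 0, "az": 0, "hand": 50},
    {"x": 0.045, "y": 0.03, "z": 0.9, "ax": 0, "ay": 0, "az": 0, "hand": 50},
    {"x": 0.045, "y": 0.03, "z": 1.3, "ax": 0, "ay": 0, "az": 0, "hand": 50},
    {"x": 0.045, "y": 0.03, "z": 1.55, "ax": 0, "ay": 0, "az": 0, "hand": 50},
    {"x": 0.045, "y": 0.03, "z": 1.67, "ax": 0, "ay": 0, "az": 0, "hand": 50},
    {"x": 0.045, "y": 0.03, "z": 1.73, "ax": 0, "ay": 0, "az": 0, "hand": 50},
    {"x": 0.045, "y": 0.03, "z": 1.73, "ax": 0, "ay": 0, "az": 0, "hand": 50},
    {"x": 0.045, "y": 0.03, "z": 1.73, "ax": 0, "ay": 0, "az": 0, "hand": 50}
  ],
  "grip_force": 60
}}

```text
clock: 4.5
eef_pos: [633.1, 125.5, 102.6]
tcp_rot: [3.14, 0.0, 1.902]
contact_force: [-0.0, -0.7, -1.4]
opening: 0.647
grasp_force: 64.8
```

```bash
python3 - <<'E'
from h import *
s=monitor.sense();print(s["eef_pos"],s["tcp_rot"],s["opening"],s["contact_force"])
E
```

```text
[633.05501937 125.46751565 102.61836881] [3.14029295e+00 2.10949959e-04 1.90205440e+00] 0.6466149476265134 [-1.35279089e-03 -7.28020615e-01 -1.38306625e+00]
```

Lower by 2 mm more, feel for contact, then release and rise.

{"api": "drive_tool", "payload": {
  "plan": [
    {"x": 0, "y": 0, "z": 0.03, "ax": 0, "ay": 0, "az": 0, "hand": 50},
    {"x": 0, "y": 0, "z": 0.04, "ax": 0, "ay": 0, "az": 0, "hand": 50},
    {"x": 0, "y": 0, "z": 0.04, "ax": 0, "ay": 0, "az": 0, "hand": 50}
  ],
  "grip_force": 60
}}

```text
clock: 4.8
eef_pos: [633.1, 125.6, 101.0]
tcp_rot: [3.14, 0.0, 1.902]
contact_force: [-1.1, -1.6, 5.1]
opening: 0.647
grasp_force: 65.7
```

{"api": "drive_tool", "payload": {
  "plan": [
    {"x": 0, "y": 0, "z": 0, "ax": 0, "ay": 0, "az": 0, "hand": 62},
    {"x": 0, "y": 0, "z": 0, "ax": 0, "ay": 0, "az": 0, "hand": 85},
    {"x": 0, "y": 0, "z": 0, "ax": 0, "ay": 0, "az": 0, "hand": 85},
    {"x": 0, "y": 0, "z": 0, "ax": 0, "ay": 0, "az": 0, "hand": 85},
    {"x": 0, "y": 0, "z": -0.5, "ax": 0, "ay": 0, "az": 0, "hand": 85},
    {"x": 0, "y": 0, "z": -1.4, "ax": 0, "ay": 0, "az": 0, "hand": 85},
    {"x": 0, "y": 0, "z": -2, "ax": 0, "ay": 0, "az": 0, "hand": 85}
  ],
  "grip_force": 60
}}

```text
clock: 5.5
eef_pos: [633.0, 125.5, 202.0]
tcp_rot: [3.14, 0.0, 1.902]
contact_force: [0.6, -0.1, -0.3]
opening: 0.998
grasp_force: 0.0
```

```bash
python3 - <<'E'
from h import *
s=monitor.sense();print(s["eef_pos"],s["tcp_rot"],s["opening"],s["contact_force"],go(642.8,-263,200,65.9))
E
```

```text
[632.99372464 125.53991541 201.9587099 ] [3.14027076e+00 1.79641019e-04 1.90226423e+00] 0.9978292988470018 [ 0.56626807 -0.09622893 -0.34553902] {'x': np.float64(-7.412), 'y': np.float64(-2.343), 'z': np.float64(0.039), 'az': np.float64(7.182)}
```

{"api": "drive_tool", "payload": {
  "plan": [
    {"x": -7.41, "y": -2.34, "z": 0, "ax": 0, "ay": 0, "az": 7.18, "hand": 85},
    {"x": -7.41, "y": -2.34, "z": 0, "ax": 0, "ay": 0, "az": 7.18, "hand": 85},
    {"x": -7.41, "y": -2.34, "z": 0, "ax": 0, "ay": 0, "az": 7.18, "hand": 85},
    {"x": -7.41, "y": -2.34, "z": 0, "ax": 0, "ay": 0, "az": 7.18, "hand": 85},
    {"x": -7.41, "y": -2.34, "z": 0, "ax": 0, "ay": 0, "az": 7.18, "hand": 85},
    {"x": -7.41, "y": -2.34, "z": 0, "ax": 0, "ay": 0, "az": 7.18, "hand": 85},
    {"x": -7.41, "y": -2.34, "z": 0, "ax": 0, "ay": 0, "az": 7.18, "hand": 85},
    {"x": -7.41, "y": -2.34, "z": 0, "ax": 0, "ay": 0, "az": 7.18, "hand": 85}
  ],
  "grip_force": 60
}}

```text
clock: 6.3
eef_pos: [642.0, -266.0, 199.7]
tcp_rot: [3.141, 0.0, 1.149]
contact_force: [-0.6, 0.9, 0.1]
opening: 0.992
grasp_force: 0.0
```

{"api": "drive_tool", "payload": {
  "plan": [
    {"x": 0, "y": 0, "z": 0.8, "ax": 0, "ay": 0, "az": 0, "hand": 85},
    {"x": 0, "y": 0, "z": 1, "ax": 0, "ay": 0, "az": 0, "hand": 85},
    {"x": 0, "y": 0, "z": 1, "ax": 0, "ay": 0, "az": 0, "hand": 85},
    {"x": 0, "y": 0, "z": 1, "ax": 0, "ay": 0, "az": 0, "hand": 85}
  ],
  "grip_force": 60
}}

```text
clock: 6.7
eef_pos: [642.8, -262.1, 150.4]
tcp_rot: [-3.142, -0.0, 1.151]
contact_force: [0.7, 0.2, -0.2]
opening: 1.0
grasp_force: 0.0
```

```bash
python3 - <<'E'
from h import *
s=monitor.sense();print(s["eef_pos"],s["tcp_rot"],s["opening"],go(642.8,-263,50,65.9))
a=imaging.grab_frame("top");b=imaging.grab_frame("scene")
cv2.imwrite("pics/v2.png",np.hstack([up(a,(270,120,100,130),4),up(b,(280,180,100,130),4)])[:,:,::-1])
X=np.array([.9455,.3256]);Y=np.array([-.3256,.9455]);O=np.array([667.4,116.1])
try:
  c,sz,an,_=face(a,(270,130,70,70),(15,70,160),(30,255,255),140);print((c-O)@X,(c-O)@Y,sz,an)
except Exception as e:print(e)
E
```

```text
[ 642.78608693 -262.12397361  150.39961664] [-3.14157812e+00 -1.39709614e-04  1.15140290e+00] 0.9999753433955842 {'x': np.float64(-0.016), 'y': np.float64(0.007), 'z': np.float64(2.008), 'az': np.float64(0.012)}
-30.329289999999975 22.18409 [55.8 36.1] 19.1
```

{"api": "drive_tool", "payload": {
  "plan": [
    {"x": -0.02, "y": 0, "z": 0.7, "ax": 0, "ay": 0, "az": 0, "hand": 85},
    {"x": -0.02, "y": 0, "z": 1.4, "ax": 0, "ay": 0, "az": 0, "hand": 85},
    {"x": -0.02, "y": 0, "z": 2, "ax": 0, "ay": 0, "az": 0, "hand": 85},
    {"x": -0.02, "y": 0, "z": 2, "ax": 0, "ay": 0, "az": 0, "hand": 85},
    {"x": -0.02, "y": 0, "z": 2, "ax": 0, "ay": 0, "az": 0, "hand": 50},
    {"x": -0.02, "y": 0, "z": 2, "ax": 0, "ay": 0, "az": 0, "hand": 50},
    {"x": -0.02, "y": 0, "z": 2, "ax": 0, "ay": 0, "az": 0, "hand": 50},
    {"x": -0.02, "y": 0, "z": 2, "ax": 0, "ay": 0, "az": 0, "hand": 50}
  ],
  "grip_force": 60
}}

```text
clock: 7.6
eef_pos: [643.9, -264.5, 52.6]
tcp_rot: [3.137, -0.0, 1.15]
contact_force: [-0.0, 0.3, 7.0]
opening: 0.645
grasp_force: 64.4
```

```bash
python3 - <<'E'
from h import *
s=monitor.sense();e=s["eef_pos"];print(e,s["tcp_rot"],s["opening"])
p=s["tcp_rot"][2]
off=(np.array([642.8,-263])-e[:2])@np.array([np.cos(p),np.sin(p)]);print("block ahead along tool x",off)
X=np.array([.9455,.3256]);Y=np.array([-.3256,.9455]);O=np.array([667.4,116.1])
t=O-30*X+(60.5-off)*Y;print(t,go(*t,200,109))
E
```

```text
[ 643.86642044 -264.51143572   52.61754816] [ 3.13715087e+00 -2.67531100e-04  1.15036011e+00] 0.6450592965474284
block ahead along tool x 0.9445374639232564
[619.6437414  162.64168983] {'x': np.float64(7.601), 'y': np.float64(-3.929), 'z': np.float64(-2.948), 'az': np.float64(-7.182)}
```

{"api": "drive_tool", "payload": {
  "plan": [
    {"x": 0, "y": 0, "z": -0.9, "ax": 0, "ay": 0, "az": 0, "hand": 50},
    {"x": 0, "y": 0, "z": -1.9, "ax": 0, "ay": 0, "az": 0, "hand": 50},
    {"x": 0.5, "y": -0.26, "z": -2.7, "ax": 0, "ay": 0, "az": -0.5, "hand": 50},
    {"x": 1.2, "y": -0.62, "z": -3.4, "ax": 0, "ay": 0, "az": -1.5, "hand": 50},
    {"x": 2.1, "y": -1.1, "z": -3.6, "ax": 0, "ay": 0, "az": -2.6, "hand": 50},
    {"x": 3, "y": -1.55, "z": -3.6, "ax": 0, "ay": 0, "az": -3.6, "hand": 50},
    {"x": 3.8, "y": -1.96, "z": -3.6, "ax": 0, "ay": 0, "az": -4.7, "hand": 50},
    {"x": 4.6, "y": -2.38, "z": -3.6, "ax": 0, "ay": 0, "az": -5.8, "hand": 50}
  ],
  "grip_force": 60
}}

```text
clock: 8.4
eef_pos: [627.1, -3.2, 231.5]
tcp_rot: [3.139, 0.0, 1.763]
contact_force: [0.5, -0.2, -2.9]
opening: 0.648
grasp_force: 64.3
```

```bash
python3 - <<'E'
from h import *
s=monitor.sense();print(s["eef_pos"],s["tcp_rot"],s["opening"],go(619.6,162.6,225,109))
E
```

```text
[627.12124862  -3.22166939 231.48531225] [3.13920861e+00 2.76532830e-04 1.76254378e+00] 0.6480023628783299 {'x': np.float64(3.284), 'y': np.float64(0.484), 'z': np.float64(0.13), 'az': np.float64(-1.336)}
```

{"api": "drive_tool", "payload": {
  "plan": [
    {"x": 0.8, "y": 0.12, "z": 0, "ax": 0, "ay": 0, "az": -0.5, "hand": 50},
    {"x": 1.6, "y": 0.24, "z": 0, "ax": 0, "ay": 0, "az": -0.9, "hand": 50},
    {"x": 2.4, "y": 0.36, "z": 0, "ax": 0, "ay": 0, "az": -1.34, "hand": 50},
    {"x": 2.9, "y": 0.43, "z": 0.1, "ax": 0, "ay": 0, "az": -1.34, "hand": 50},
    {"x": 3.2, "y": 0.48, "z": 0.1, "ax": 0, "ay": 0, "az": -1.34, "hand": 50},
    {"x": 3.2, "y": 0.48, "z": 0.1, "ax": 0, "ay": 0, "az": -1.34, "hand": 50},
    {"x": 3.2, "y": 0.48, "z": 0.1, "ax": 0, "ay": 0, "az": -1.34, "hand": 50}
  ],
  "grip_force": 60
}}

```text
clock: 9.1
eef_pos: [621.2, 155.7, 225.3]
tcp_rot: [3.141, 0.001, 1.898]
contact_force: [-0.5, 0.1, -1.0]
opening: 0.646
grasp_force: 64.3
```

```bash
python3 - <<'E'
from h import *
s=monitor.sense();print(s["eef_pos"],s["tcp_rot"],s["opening"],go(619.6,162.6,103.6,109))
E
```

```text
[621.24455727 155.73647512 225.33770441] [3.14110752e+00 6.07817138e-04 1.89827211e+00] 0.6455517099322102 {'x': np.float64(0.141), 'y': np.float64(0.013), 'z': np.float64(2.435), 'az': np.float64(-0.04)}
```

{"api": "drive_tool", "payload": {
  "plan": [
    {"x": 0.16, "y": 0.01, "z": 0.6, "ax": 0, "ay": 0, "az": -0.04, "hand": 50},
    {"x": 0.16, "y": 0.01, "z": 1.2, "ax": 0, "ay": 0, "az": -0.04, "hand": 50},
    {"x": 0.16, "y": 0.01, "z": 1.7, "ax": 0, "ay": 0, "az": -0.04, "hand": 50},
    {"x": 0.16, "y": 0.01, "z": 2.1, "ax": 0, "ay": 0, "az": -0.04, "hand": 50},
    {"x": 0.16, "y": 0.01, "z": 2.33, "ax": 0, "ay": 0, "az": -0.04, "hand": 50},
    {"x": 0.16, "y": 0.01, "z": 2.4, "ax": 0, "ay": 0, "az": -0.04, "hand": 50},
    {"x": 0.16, "y": 0.01, "z": 2.44, "ax": 0, "ay": 0, "az": -0.04, "hand": 50},
    {"x": 0.16, "y": 0.01, "z": 2.44, "ax": 0, "ay": 0, "az": -0.04, "hand": 50}
  ],
  "grip_force": 60
}}

```text
clock: 9.9
eef_pos: [619.6, 163.9, 103.6]
tcp_rot: [3.14, 0.0, 1.902]
contact_force: [0.3, 0.7, -0.6]
opening: 0.646
grasp_force: 64.3
```

```bash
python3 - <<'E'
from h import *
s=monitor.sense();print(s["eef_pos"],s["tcp_rot"],s["opening"],s["contact_force"])
E
```

```text
[619.62076314 163.88918396 103.58305097] [3.14035333e+00 1.44092339e-04 1.90188395e+00] 0.6458787026673684 [ 0.28994593  0.68948088 -0.60248219]
```

{"api": "drive_tool", "payload": {
  "plan": [
    {"x": 0, "y": 0, "z": 0.03, "ax": 0, "ay": 0, "az": 0, "hand": 50},
    {"x": 0, "y": 0, "z": 0.03, "ax": 0, "ay": 0, "az": 0, "hand": 50},
    {"x": 0, "y": 0, "z": 0.03, "ax": 0, "ay": 0, "az": 0, "hand": 62},
    {"x": 0, "y": 0, "z": 0.03, "ax": 0, "ay": 0, "az": 0, "hand": 85},
    {"x": 0, "y": 0, "z": 0.03, "ax": 0, "ay": 0, "az": 0, "hand": 85},
    {"x": 0, "y": 0, "z": -0.5, "ax": 0, "ay": 0, "az": 0, "hand": 85},
    {"x": 0, "y": 0, "z": -1.4, "ax": 0, "ay": 0, "az": 0, "hand": 85},
    {"x": 0, "y": 0, "z": -2.2, "ax": 0, "ay": 0, "az": 0, "hand": 85}
  ],
  "grip_force": 60
}}

```text
clock: 10.7
eef_pos: [618.7, 164.0, 213.9]
tcp_rot: [-3.141, -0.0, 1.902]
contact_force: [1.0, 0.6, -0.2]
opening: 0.995
grasp_force: 0.0
```

```bash
python3 - <<'E'
from h import *
s=monitor.sense();print(s["eef_pos"],s["tcp_rot"],s["opening"],go(434,-216,200,83.6))
E
```

```text
[618.67706886 164.02659998 213.86882252] [-3.14068595e+00 -1.10871164e-04  1.90228460e+00] 0.9946581417739607 {'x': np.float64(-5.985), 'y': np.float64(-5.966), 'z': np.float64(0.277), 'az': np.float64(4.232)}
```

{"api": "drive_tool", "payload": {
  "plan": [
    {"x": -5.98, "y": -5.97, "z": 0.3, "ax": 0, "ay": 0, "az": 4.23, "hand": 85},
    {"x": -5.98, "y": -5.97, "z": 0.3, "ax": 0, "ay": 0, "az": 4.23, "hand": 85},
    {"x": -5.98, "y": -5.97, "z": 0.3, "ax": 0, "ay": 0, "az": 4.23, "hand": 85},
    {"x": -5.98, "y": -5.97, "z": 0.3, "ax": 0, "ay": 0, "az": 4.23, "hand": 85},
    {"x": -5.98, "y": -5.97, "z": 0.3, "ax": 0, "ay": 0, "az": 4.23, "hand": 85},
    {"x": -5.98, "y": -5.97, "z": 0.3, "ax": 0, "ay": 0, "az": 4.23, "hand": 85},
    {"x": -5.98, "y": -5.97, "z": 0.3, "ax": 0, "ay": 0, "az": 4.23, "hand": 85},
    {"x": -5.98, "y": -5.97, "z": 0.3, "ax": 0, "ay": 0, "az": 4.23, "hand": 85}
  ],
  "grip_force": 60
}}

```text
clock: 11.5
eef_pos: [442.9, -196.8, 198.7]
tcp_rot: [3.141, 0.0, 1.46]
contact_force: [0.4, 0.1, -0.3]
opening: 0.996
grasp_force: 0.0
```

{"api": "drive_tool", "payload": {
  "plan": [
    {"x": 0, "y": 0, "z": 0, "ax": 0, "ay": 0, "az": 0, "hand": 85},
    {"x": 0, "y": 0, "z": 0, "ax": 0, "ay": 0, "az": 0, "hand": 85}
  ],
  "grip_force": 60
}}

```text
clock: 11.7
eef_pos: [443.5, -196.2, 198.6]
tcp_rot: [3.141, -0.0, 1.456]
contact_force: [0.8, 0.5, -0.5]
opening: 0.995
grasp_force: 0.0
```

```bash
python3 - <<'E'
from h import *
s=monitor.sense();print(s["eef_pos"],s["tcp_rot"],go(434,-216,50,83.6))
a=imaging.grab_frame("top");cv2.imwrite("pics/t3.png",a[:,:,::-1])
X=np.array([.9455,.3256]);Y=np.array([-.3256,.9455]);O=np.array([667.4,116.1])
for b,lo,hi in (((265,125,70,70),(15,70,160),(30,255,255)),((250,125,60,70),(4,120,125),(14,255,255))):
  c,sz,an,_=face(a,b,lo,hi,140);print((c-O)@X,(c-O)@Y,sz,an)
E
```

```text
[ 443.51077192 -196.23793895  198.62346568] [ 3.14136871e+00 -2.61746047e-04  1.45611291e+00] {'x': np.float64(-0.414), 'y': np.float64(-0.144), 'z': np.float64(2.972), 'az': np.float64(-0.028)}
-30.296729999999975 22.278639999999996 [55.5 36.1] 18.2
-30.658749999999955 62.381579999999985 [55.9 35.7] 18.4
```

{"api": "drive_tool", "payload": {
  "plan": [
    {"x": -0.41, "y": -0.14, "z": 0.6, "ax": 0, "ay": 0, "az": -0.03, "hand": 85},
    {"x": -0.41, "y": -0.14, "z": 1.4, "ax": 0, "ay": 0, "az": -0.03, "hand": 85},
    {"x": -0.41, "y": -0.14, "z": 2.2, "ax": 0, "ay": 0, "az": -0.03, "hand": 85},
    {"x": -0.41, "y": -0.14, "z": 2.7, "ax": 0, "ay": 0, "az": -0.03, "hand": 85},
    {"x": -0.41, "y": -0.14, "z": 2.97, "ax": 0, "ay": 0, "az": -0.03, "hand": 85},
    {"x": -0.41, "y": -0.14, "z": 2.97, "ax": 0, "ay": 0, "az": -0.03, "hand": 85},
    {"x": -0.41, "y": -0.14, "z": 2.97, "ax": 0, "ay": 0, "az": -0.03, "hand": 50},
    {"x": -0.41, "y": -0.14, "z": 2.97, "ax": 0, "ay": 0, "az": -0.03, "hand": 50}
  ],
  "grip_force": 60
}}

```text
clock: 12.55
eef_pos: [435.8, -214.7, 51.0]
tcp_rot: [3.14, 0.0, 1.464]
contact_force: [0.5, 0.0, -0.8]
opening: 0.686
grasp_force: 0.0
```

{"api": "drive_tool", "payload": {
  "plan": [
    {"x": 0, "y": 0, "z": 0, "ax": 0, "ay": 0, "az": 0, "hand": 50},
    {"x": 0, "y": 0, "z": 0, "ax": 0, "ay": 0, "az": 0, "hand": 50},
    {"x": 0, "y": 0, "z": 0, "ax": 0, "ay": 0, "az": 0, "hand": 50}
  ],
  "grip_force": 60
}}

```text
clock: 12.85
eef_pos: [435.7, -215.1, 51.2]
tcp_rot: [3.139, 0.0, 1.462]
contact_force: [0.2, 4.0, 7.7]
opening: 0.646
grasp_force: 64.0
```

```bash
python3 - <<'E'
from h import *
s=monitor.sense();e=s["eef_pos"];print(e,s["tcp_rot"],s["opening"])
p=s["tcp_rot"][2]
off=(np.array([434,-216])-e[:2])@np.array([np.cos(p),np.sin(p)]);print("ahead",off)
X=np.array([.9455,.3256]);Y=np.array([-.3256,.9455]);O=np.array([667.4,116.1])
t=O-30*X+(102-off)*Y;print(t,go(*t,230,109))
E
```

```text
[ 435.71358044 -215.05055124   51.22285626] [3.13935855e+00 3.66812288e-04 1.46228516e+00] 0.6464458649710557
ahead -1.1294424450776466
[605.45605354 203.84088783] {'x': np.float64(8.696), 'y': np.float64(2.468), 'z': np.float64(-3.576), 'az': np.float64(-4.203)}
```

{"api": "drive_tool", "payload": {
  "plan": [
    {"x": 0, "y": 0, "z": -0.9, "ax": 0, "ay": 0, "az": 0, "hand": 50},
    {"x": 0, "y": 0, "z": -1.9, "ax": 0, "ay": 0, "az": 0, "hand": 50},
    {"x": 0.5, "y": 0.14, "z": -2.7, "ax": 0, "ay": 0, "az": -0.2, "hand": 50},
    {"x": 1.2, "y": 0.34, "z": -3.3, "ax": 0, "ay": 0, "az": -0.5, "hand": 50},
    {"x": 2.1, "y": 0.6, "z": -3.6, "ax": 0, "ay": 0, "az": -1, "hand": 50},
    {"x": 3, "y": 0.85, "z": -3.6, "ax": 0, "ay": 0, "az": -1.5, "hand": 50},
    {"x": 3.9, "y": 1.1, "z": -3.6, "ax": 0, "ay": 0, "az": -2, "hand": 50},
    {"x": 4.8, "y": 1.36, "z": -3.6, "ax": 0, "ay": 0, "az": -2.4, "hand": 50}
  ],
  "grip_force": 60
}}

```text
clock: 13.65
eef_pos: [528.7, 18.1, 230.9]
tcp_rot: [3.14, 0.0, 1.716]
contact_force: [1.7, -1.2, -0.4]
opening: 0.649
grasp_force: 64.5
```

```bash
python3 - <<'E'
from h import *
s=monitor.sense();print(s["eef_pos"],s["tcp_rot"],s["opening"],go(605.5,203.8,228,109))
E
```

```text
[528.70507754  18.09957932 230.93563267] [3.14005642e+00 2.82759112e-04 1.71560613e+00] 0.6487661804297772 {'x': np.float64(3.453), 'y': np.float64(2.056), 'z': np.float64(0.059), 'az': np.float64(-1.784)}
```

{"api": "drive_tool", "payload": {
  "plan": [
    {"x": 0.7, "y": 0.42, "z": 0, "ax": 0, "ay": 0, "az": -0.5, "hand": 50},
    {"x": 1.4, "y": 0.84, "z": 0, "ax": 0, "ay": 0, "az": -0.9, "hand": 50},
    {"x": 2.1, "y": 1.25, "z": 0, "ax": 0, "ay": 0, "az": -1.4, "hand": 50},
    {"x": 2.8, "y": 1.67, "z": 0, "ax": 0, "ay": 0, "az": -1.75, "hand": 50},
    {"x": 3.3, "y": 1.97, "z": 0, "ax": 0, "ay": 0, "az": -1.75, "hand": 50},
    {"x": 3.4, "y": 2.03, "z": 0, "ax": 0, "ay": 0, "az": -1.75, "hand": 50},
    {"x": 3.4, "y": 2.03, "z": 0, "ax": 0, "ay": 0, "az": -1.75, "hand": 50},
    {"x": 3.4, "y": 2.03, "z": 0, "ax": 0, "ay": 0, "az": -1.75, "hand": 50}
  ],
  "grip_force": 60
}}

```text
clock: 14.45
eef_pos: [604.0, 198.1, 230.0]
tcp_rot: [-3.141, 0.0, 1.897]
contact_force: [0.1, 0.1, -0.9]
opening: 0.646
grasp_force: 64.5
```

```bash
python3 - <<'E'
from h import *
s=monitor.sense();print(s["eef_pos"],s["tcp_rot"],s["opening"],go(605.5,203.8,102,109))
E
```

```text
[603.99651251 198.13691283 230.02945344] [-3.14090671e+00  3.51465379e-04  1.89677574e+00] 0.6463140795908077 {'x': np.float64(0.098), 'y': np.float64(0.065), 'z': np.float64(2.561), 'az': np.float64(-0.054)}
```

{"api": "drive_tool", "payload": {
  "plan": [
    {"x": 0.1, "y": 0.06, "z": 0.6, "ax": 0, "ay": 0, "az": -0.05, "hand": 50},
    {"x": 0.1, "y": 0.06, "z": 1.2, "ax": 0, "ay": 0, "az": -0.05, "hand": 50},
    {"x": 0.1, "y": 0.06, "z": 1.8, "ax": 0, "ay": 0, "az": -0.05, "hand": 50},
    {"x": 0.1, "y": 0.06, "z": 2.2, "ax": 0, "ay": 0, "az": -0.05, "hand": 50},
    {"x": 0.1, "y": 0.06, "z": 2.45, "ax": 0, "ay": 0, "az": -0.05, "hand": 50},
    {"x": 0.1, "y": 0.06, "z": 2.54, "ax": 0, "ay": 0, "az": -0.05, "hand": 50},
    {"x": 0.1, "y": 0.06, "z": 2.58, "ax": 0, "ay": 0, "az": -0.05, "hand": 50},
    {"x": 0.1, "y": 0.06, "z": 2.58, "ax": 0, "ay": 0, "az": -0.05, "hand": 50}
  ],
  "grip_force": 60
}}

```text
clock: 15.25
eef_pos: [606.3, 204.6, 101.9]
tcp_rot: [3.14, 0.0, 1.902]
contact_force: [0.1, -0.1, -0.7]
opening: 0.649
grasp_force: 64.6
```

```bash
python3 - <<'E'
from h import *
s=monitor.sense();print(s["eef_pos"],s["tcp_rot"],s["opening"],s["contact_force"])
E
```

```text
[606.32800258 204.60603181 101.93738537] [3.14036532e+00 4.32076666e-05 1.90193749e+00] 0.6490429680029548 [ 0.08155583 -0.10725266 -0.66632133]
```

{"api": "drive_tool", "payload": {
  "plan": [
    {"x": 0, "y": 0, "z": 0.03, "ax": 0, "ay": 0, "az": 0, "hand": 50},
    {"x": 0, "y": 0, "z": 0.03, "ax": 0, "ay": 0, "az": 0, "hand": 50},
    {"x": 0, "y": 0, "z": 0.03, "ax": 0, "ay": 0, "az": 0, "hand": 62},
    {"x": 0, "y": 0, "z": 0.03, "ax": 0, "ay": 0, "az": 0, "hand": 85},
    {"x": 0, "y": 0, "z": 0.03, "ax": 0, "ay": 0, "az": 0, "hand": 85},
    {"x": 0, "y": 0, "z": -0.5, "ax": 0, "ay": 0, "az": 0, "hand": 85},
    {"x": 0, "y": 0, "z": -1.4, "ax": 0, "ay": 0, "az": 0, "hand": 85},
    {"x": 0, "y": 0, "z": -2.2, "ax": 0, "ay": 0, "az": 0, "hand": 85}
  ],
  "grip_force": 60
}}

```text
clock: 16.05
eef_pos: [605.5, 204.7, 212.2]
tcp_rot: [-3.141, -0.0, 1.902]
contact_force: [0.8, 0.9, -0.2]
opening: 0.994
grasp_force: 0.0
```

{"api": "drive_tool", "payload": {
  "plan": [
    {"x": -1, "y": -0.6, "z": -0.2, "ax": 0, "ay": 0, "az": 0, "hand": 85},
    {"x": -2, "y": -1.2, "z": -0.2, "ax": 0, "ay": 0, "az": 0, "hand": 85},
    {"x": -3, "y": -1.8, "z": -0.2, "ax": 0, "ay": 0, "az": 0, "hand": 85},
    {"x": -4, "y": -2.4, "z": -0.2, "ax": 0, "ay": 0, "az": 0, "hand": 85},
    {"x": -5, "y": -3, "z": -0.2, "ax": 0, "ay": 0, "az": 0, "hand": 85},
    {"x": -6, "y": -3.5, "z": -0.2, "ax": 0, "ay": 0, "az": 0, "hand": 85},
    {"x": -6, "y": -3.5, "z": -0.2, "ax": 0, "ay": 0, "az": 0, "hand": 85}
  ],
  "grip_force": 60
}}

```text
clock: 16.75
eef_pos: [537.3, -137.8, 221.3]
tcp_rot: [3.141, 0.0, 1.902]
contact_force: [-0.1, -0.3, 0.1]
opening: 0.997
grasp_force: 0.0
```

```bash
python3 - <<'E'
from h import *
s=monitor.sense();print(s["eef_pos"],s["tcp_rot"])
a=imaging.grab_frame("top");b=imaging.grab_frame("scene")
cv2.imwrite("pics/t4.png",a[:,:,::-1]);cv2.imwrite("pics/s4.png",b[:,:,::-1])
cv2.imwrite("pics/v4.png",np.hstack([up(a,(160,115,160,120),2.5),up(b,(290,180,160,120),2.5)])[:,:,::-1])
X=np.array([.9455,.3256]);Y=np.array([-.3256,.9455]);O=np.array([667.4,116.1])
for n,b,lo,hi,z in (("l",(265,125,70,70),(15,70,160),(30,255,255),140),("r",(250,125,60,70),(4,120,125),(14,255,255),140),("d",(225,130,60,70),(0,90,41),(15,255,75),140),("c2",(185,165,55,65),(16,85,180),(24,255,255),77)):
  try:
    c,sz,an,_=face(a,b,lo,hi,z);print(n,(c-O)@X,(c-O)@Y,sz,an)
  except Exception as e: print(n,e)
E
```

```text
[ 537.29081113 -137.83470699  221.31182522] [3.14112576e+00 3.61531628e-04 1.90230499e+00]
l -30.329289999999975 22.18409 [55.4 36.3] 18.5
r -30.185999999999957 62.21877999999999 [54.8 35.9] 18.3
d -30.68139000000002 101.62731000000001 [54.7 35. ] 18.0
c2 -58.34099999999993 227.38552 [89.3 50.7] 23.7
```

View pics/v4.png

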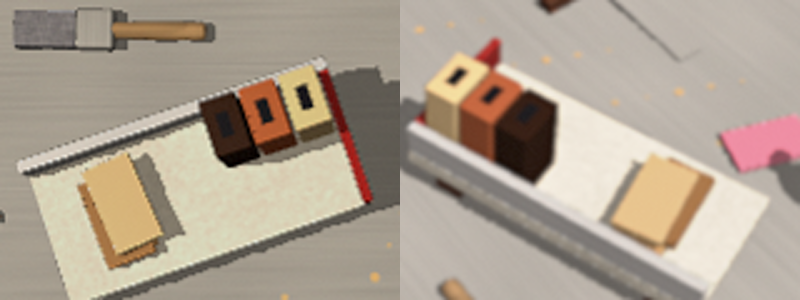

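Left half: the row stands neatly at the stop, with the dark blank at (228,125), red at (265,110) and pale at (305,95). The cheek stack at (122,205) is uneven, with the lower cheeks showing on its left. The row already measures within limits, so next is the cheek stack: squeeze it across, push it to the fence, then squeeze again.

```bash
python3 - <<'E'
from h import *
X=np.array([.9455,.3256]);Y=np.array([-.3256,.9455]);O=np.array([667.4,116.1])
t=O-65*X+231.5*Y; print(t,go(*t,221,19), monitor.sense()["qpos"])
E
```

```text
[530.5661  313.81925] {'x': np.float64(8.653), 'y': np.float64(2.8), 'z': np.float64(0.005), 'az': np.float64(14.956)} [-2.58303230e-01  2.54860085e-01  1.79509619e+00 -1.79072112e-03
  1.09100266e+00 -5.84459860e-01]
```

{"api": "drive_tool", "payload": {
  "plan": [
    {"x": 8.65, "y": 2.8, "z": 0, "ax": 0, "ay": 0, "az": 14.95, "hand": 85},
    {"x": 8.65, "y": 2.8, "z": 0, "ax": 0, "ay": 0, "az": 14.95, "hand": 85},
    {"x": 8.65, "y": 2.8, "z": 0, "ax": 0, "ay": 0, "az": 14.95, "hand": 85},
    {"x": 8.65, "y": 2.8, "z": 0, "ax": 0, "ay": 0, "az": 14.95, "hand": 85},
    {"x": 8.65, "y": 2.8, "z": 0, "ax": 0, "ay": 0, "az": 14.95, "hand": 85},
    {"x": 8.65, "y": 2.8, "z": 0, "ax": 0, "ay": 0, "az": 14.95, "hand": 85},
    {"x": 8.65, "y": 2.8, "z": 0, "ax": 0, "ay": 0, "az": 14.95, "hand": 85},
    {"x": 8.65, "y": 2.8, "z": 0, "ax": 0, "ay": 0, "az": 14.95, "hand": 85}
  ],
  "grip_force": 20
}}

```text
clock: 17.65
eef_pos: [531.2, 233.7, 221.2]
tcp_rot: [-3.142, -0.0, 0.795]
contact_force: [1.6, -0.5, -0.9]
opening: 1.001
grasp_force: 0.0
```

```bash
python3 - <<'E'
from h import *
print(monitor.sense()["eef_pos"],go(530.6,313.8,130,19))
E
```

```text
[531.16825457 233.73067442 221.20425905] {'x': np.float64(1.135), 'y': np.float64(-1.129), 'z': np.float64(1.824), 'az': np.float64(4.427)}
```

{"api": "drive_tool", "payload": {
  "plan": [
    {"x": 0.8, "y": -0.8, "z": 0.2, "ax": 0, "ay": 0, "az": 1.4, "hand": 85},
    {"x": 1.1, "y": -1.1, "z": 0.4, "ax": 0, "ay": 0, "az": 2.8, "hand": 85},
    {"x": 1.1, "y": -1.1, "z": 0.8, "ax": 0, "ay": 0, "az": 4.2, "hand": 85},
    {"x": 1.1, "y": -1.1, "z": 1.4, "ax": 0, "ay": 0, "az": 4.4, "hand": 85},
    {"x": 1.1, "y": -1.1, "z": 1.8, "ax": 0, "ay": 0, "az": 4.4, "hand": 85},
    {"x": 1.1, "y": -1.1, "z": 1.8, "ax": 0, "ay": 0, "az": 4.4, "hand": 85},
    {"x": 1.1, "y": -1.1, "z": 1.8, "ax": 0, "ay": 0, "az": 4.4, "hand": 85}
  ],
  "grip_force": 20
}}

```text
clock: 18.35
eef_pos: [530.4, 309.4, 131.3]
tcp_rot: [-3.142, 0.0, 0.34]
contact_force: [-0.6, -0.8, 0.4]
opening: 0.998
grasp_force: 0.0
```

```bash
python3 - <<'E'
from h import *
print(monitor.sense()["eef_pos"],go(530.6,313.8,50,19))
E
```

```text
[530.43235405 309.42133932 131.30255505] {'x': np.float64(0.032), 'y': np.float64(-0.081), 'z': np.float64(1.626), 'az': np.float64(0.083)}
```

{"api": "drive_tool", "payload": {
  "plan": [
    {"x": 0.03, "y": -0.08, "z": 0.7, "ax": 0, "ay": 0, "az": 0.08, "hand": 85},
    {"x": 0.03, "y": -0.08, "z": 1.2, "ax": 0, "ay": 0, "az": 0.08, "hand": 85},
    {"x": 0.03, "y": -0.08, "z": 1.55, "ax": 0, "ay": 0, "az": 0.08, "hand": 85},
    {"x": 0.03, "y": -0.08, "z": 1.66, "ax": 0, "ay": 0, "az": 0.08, "hand": 85},
    {"x": 0.03, "y": -0.08, "z": 1.66, "ax": 0, "ay": 0, "az": 0.08, "hand": 76},
    {"x": 0.03, "y": -0.08, "z": 1.66, "ax": 0, "ay": 0, "az": 0.08, "hand": 68},
    {"x": 0.03, "y": -0.08, "z": 1.66, "ax": 0, "ay": 0, "az": 0.08, "hand": 60},
    {"x": 0.03, "y": -0.08, "z": 1.66, "ax": 0, "ay": 0, "az": 0.08, "hand": 56}
  ],
  "grip_force": 20
}}

```text
clock: 19.15
eef_pos: [531.4, 313.8, 49.3]
tcp_rot: [-3.141, -0.002, 0.331]
contact_force: [-0.2, 0.7, 0.3]
opening: 0.655
grasp_force: 0.5
```

{"api": "drive_tool", "payload": {
  "plan": [
    {"x": 0, "y": 0, "z": 0, "ax": 0, "ay": 0, "az": 0, "hand": 54},
    {"x": 0, "y": 0, "z": 0, "ax": 0, "ay": 0, "az": 0, "hand": 54}
  ],
  "grip_force": 20
}}

```text
clock: 19.35
eef_pos: [530.9, 313.4, 48.4]
tcp_rot: [-3.141, -0.001, 0.331]
contact_force: [0.2, 0.9, 0.5]
opening: 0.631
grasp_force: 0.5
```

```bash
python3 - <<'E'
from h import *
s=monitor.sense();print(s["eef_pos"],s["opening"]*85.4,s["contact_force"],s["grasp_force"])
E
```

```text
[530.87826288 313.4158466   48.44472203] 53.919646752925374 [0.16285808 0.90653725 0.54626239] 0.5480213603004813
```

{"api": "drive_tool", "payload": {
  "plan": [
    {"x": 0, "y": 0, "z": 0.02, "ax": 0, "ay": 0, "az": 0, "hand": 52},
    {"x": 0, "y": 0, "z": 0.02, "ax": 0, "ay": 0, "az": 0, "hand": 45},
    {"x": 0, "y": 0, "z": 0.02, "ax": 0, "ay": 0, "az": 0, "hand": 45},
    {"x": 0, "y": 0, "z": 0.02, "ax": 0, "ay": 0, "az": 0, "hand": 45},
    {"x": 0, "y": 0, "z": 0.02, "ax": 0, "ay": 0, "az": 0, "hand": 45}
  ],
  "grip_force": 20
}}

```text
clock: 19.85
eef_pos: [530.7, 313.4, 47.1]
tcp_rot: [-3.141, -0.0, 0.332]
contact_force: [0.6, 1.6, 3.7]
opening: 0.582
grasp_force: 22.0
```

```bash
python3 - <<'E'
from h import *
s=monitor.sense();print(s["eef_pos"],s["opening"]*85.4,s["contact_force"],s["grasp_force"])
E
```

```text
[530.74736061 313.35305022  47.13591439] 49.72297095995451 [0.61709907 1.58948895 3.73244477] 21.983044389635324
```

{"api": "drive_tool", "payload": {
  "plan": [
    {"x": 0, "y": 0, "z": 0, "ax": 0, "ay": 0, "az": 0, "hand": 56},
    {"x": 0, "y": 0, "z": 0, "ax": 0, "ay": 0, "az": 0, "hand": 70},
    {"x": 0, "y": 0, "z": 0, "ax": 0, "ay": 0, "az": 0, "hand": 70},
    {"x": 0, "y": 0, "z": -0.6, "ax": 0, "ay": 0, "az": 0, "hand": 70},
    {"x": 0, "y": 0, "z": -1.3, "ax": 0, "ay": 0, "az": 0, "hand": 70},
    {"x": -0.7, "y": 0, "z": -1.3, "ax": 0, "ay": 0, "az": 0, "hand": 20},
    {"x": -1.45, "y": 0, "z": -1.3, "ax": 0, "ay": 0, "az": 0, "hand": 20},
    {"x": -1.45, "y": 0, "z": -1.3, "ax": 0, "ay": 0, "az": 0, "hand": 20}
  ],
  "grip_force": 20
}}

```text
clock: 20.65
eef_pos: [457.3, 287.3, 111.4]
tcp_rot: [3.141, 0.005, 0.332]
contact_force: [0.4, -0.0, -0.7]
opening: 0.311
grasp_force: 0.0
```

{"api": "drive_tool", "payload": {
  "plan": [
    {"x": 0, "y": 0, "z": 0, "ax": 0, "ay": 0, "az": 0, "hand": 20},
    {"x": 0, "y": 0, "z": 0.6, "ax": 0, "ay": 0, "az": 0, "hand": 20},
    {"x": 0, "y": 0, "z": 0.9, "ax": 0, "ay": 0, "az": 0, "hand": 20},
    {"x": 0, "y": 0, "z": 0.9, "ax": 0, "ay": 0, "az": 0, "hand": 20}
  ],
  "grip_force": 20
}}

```text
clock: 21.05
eef_pos: [461.9, 289.3, 65.2]
tcp_rot: [3.141, 0.003, 0.331]
contact_force: [-0.4, -0.1, 0.3]
opening: 0.236
grasp_force: 0.0
```

```bash
python3 - <<'E'
from h import *
X=np.array([.9455,.3256]);Y=np.array([-.3256,.9455]);O=np.array([667.4,116.1])
s=monitor.sense();e=s["eef_pos"];print(e,(e[:2]-O)@X,(e[:2]-O)@Y,s["opening"]*85.4,s["contact_force"],s["tcp_rot"])
a=imaging.grab_frame("top");b=imaging.grab_frame("scene");cv2.imwrite("pics/t5.png",a[:,:,::-1])
cv2.imwrite("pics/v5.png",np.hstack([up(a,(170,140,80,90),4.5),up(b,(360,220,90,90),4.5)])[:,:,::-1])
E
```

```text
[461.88792348 289.29824919  65.16849208] -137.91831841087054 230.67367672728724 20.116489575337333 [-0.40289136 -0.13399007  0.30594073] [3.14091465e+00 2.73907017e-03 3.31341468e-01]
```

View pics/v5.png

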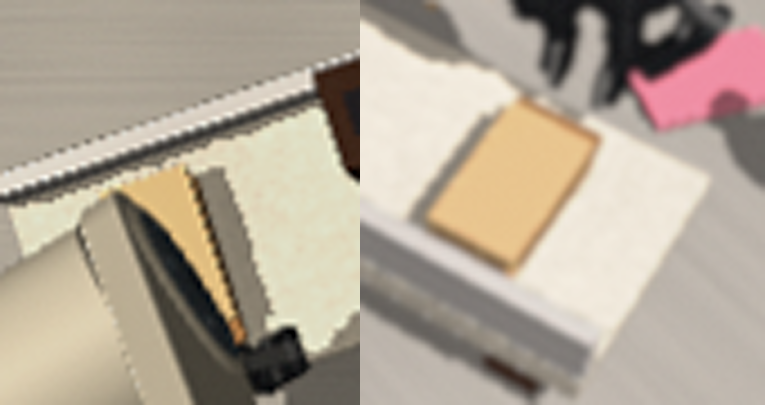

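Right half: after the squeeze the stack's sides line up, and the fingers stand clear just in front of its near end at (540,95). Now lower and push towards the fence.

{"api": "drive_tool", "payload": {
  "plan": [
    {"x": 0, "y": 0, "z": 0.15, "ax": 0, "ay": 0, "az": 0, "hand": 20},
    {"x": 0, "y": 0, "z": 0.27, "ax": 0, "ay": 0, "az": 0, "hand": 20},
    {"x": 0.1, "y": 0, "z": 0.27, "ax": 0, "ay": 0, "az": 0, "hand": 20},
    {"x": 0.2, "y": 0, "z": 0.27, "ax": 0, "ay": 0, "az": 0, "hand": 20},
    {"x": 0.3, "y": 0, "z": 0.27, "ax": 0, "ay": 0, "az": 0, "hand": 20},
    {"x": 0.4, "y": 0, "z": 0.27, "ax": 0, "ay": 0, "az": 0, "hand": 20},
    {"x": 0.5, "y": 0, "z": 0.27, "ax": 0, "ay": 0, "az": 0, "hand": 20},
    {"x": 0.58, "y": 0, "z": 0.27, "ax": 0, "ay": 0, "az": 0, "hand": 20}
  ],
  "grip_force": 20
}}

```text
clock: 21.95
eef_pos: [490.0, 299.2, 53.6]
tcp_rot: [-3.142, 0.0, 0.331]
contact_force: [-2.0, -0.1, -0.1]
opening: 0.231
grasp_force: 0.5
```

```bash
python3 - <<'E'
from h import *
X=np.array([.9455,.3256]);Y=np.array([-.3256,.9455]);O=np.array([667.4,116.1])
s=monitor.sense();e=s["eef_pos"];f=s["contact_force"];print(e,(e[:2]-O)@X,(e[:2]-O)@Y,f,f[:2]@X)
E
```

```text
[489.9570124  299.22956404  53.64463566] -108.14535872135042 230.92443956148685 [-2.01196646 -0.12780892 -0.11949549] -1.9439288712421505
```

{"api": "drive_tool", "payload": {
  "plan": [
    {"x": 0.04, "y": 0, "z": 0, "ax": 0, "ay": 0, "az": 0, "hand": 20},
    {"x": 0.08, "y": 0, "z": 0, "ax": 0, "ay": 0, "az": 0, "hand": 20},
    {"x": 0.12, "y": 0, "z": 0, "ax": 0, "ay": 0, "az": 0, "hand": 20},
    {"x": 0.16, "y": 0, "z": 0, "ax": 0, "ay": 0, "az": 0, "hand": 20},
    {"x": 0.16, "y": 0, "z": 0, "ax": 0, "ay": 0, "az": 0, "hand": 20}
  ],
  "grip_force": 20
}}

```text
clock: 22.45
eef_pos: [497.5, 301.8, 53.6]
tcp_rot: [-3.142, -0.001, 0.332]
contact_force: [-0.4, 0.1, -0.6]
opening: 0.235
grasp_force: 0.0
```

```bash
python3 - <<'E'
from h import *
X=np.array([.9455,.3256]);Y=np.array([-.3256,.9455]);O=np.array([667.4,116.1])
s=monitor.sense();e=s["eef_pos"];f=s["contact_force"];print(e,(e[:2]-O)@X,(e[:2]-O)@Y,f,f[:2]@X)
E
```

```text
[497.46086763 301.84639395  53.5927756 ] -100.19842378397531 230.9553969829949 [-0.3553664   0.07302524 -0.63840769] -0.31222191515786935
```

Not yet at the fence, so keep pushing in 1.5 mm steps.

{"api": "drive_tool", "payload": {
  "plan": [
    {"x": 0.03, "y": 0, "z": 0, "ax": 0, "ay": 0, "az": 0, "hand": 20},
    {"x": 0.06, "y": 0, "z": 0, "ax": 0, "ay": 0, "az": 0, "hand": 20},
    {"x": 0.09, "y": 0, "z": 0, "ax": 0, "ay": 0, "az": 0, "hand": 20},
    {"x": 0.09, "y": 0, "z": 0, "ax": 0, "ay": 0, "az": 0, "hand": 20}
  ],
  "grip_force": 20
}}

```text
clock: 22.85
eef_pos: [498.2, 301.7, 53.0]
tcp_rot: [3.141, 0.007, 0.331]
contact_force: [-10.9, -3.8, 7.8]
opening: 0.232
grasp_force: 5.8
```

```bash
python3 - <<'E'
from h import *
X=np.array([.9455,.3256]);Y=np.array([-.3256,.9455]);O=np.array([667.4,116.1])
s=monitor.sense();e=s["eef_pos"];f=s["contact_force"];print(e,(e[:2]-O)@X,(e[:2]-O)@Y,f,f[:2]@X)
a=imaging.grab_frame("top");b=imaging.grab_frame("scene")
cv2.imwrite("pics/v6.png",np.hstack([up(a,(170,140,80,90),4.5),up(b,(360,220,90,90),4.5)])[:,:,::-1])
E
```

```text
[498.22376273 301.73858388  52.95408234] -99.51220942725081 230.60506391720588 [-10.93377797  -3.80259687   7.81767781] -11.576012610434896
```

View pics/v6.png

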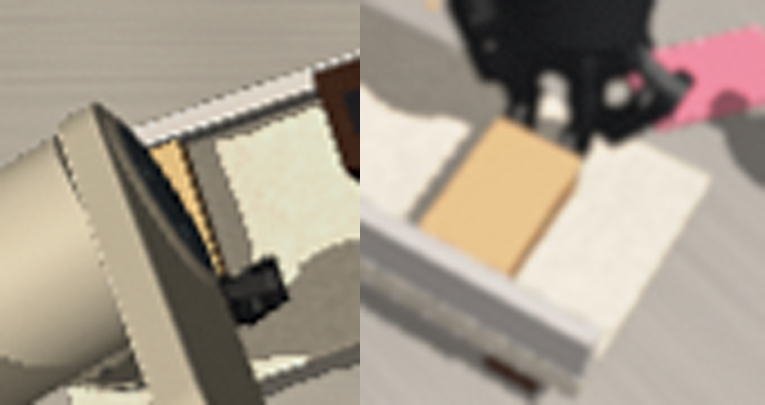

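The stack is now against the fence at about 12 N, with its end at (470,245). Back off, rise and squeeze once more at mid-length.

{"api": "drive_tool", "payload": {
  "plan": [
    {"x": -0.4, "y": 0, "z": 0, "ax": 0, "ay": 0, "az": 0, "hand": 20},
    {"x": -0.5, "y": 0, "z": -0.6, "ax": 0, "ay": 0, "az": 0, "hand": 20},
    {"x": -0.5, "y": 0, "z": -1.3, "ax": 0, "ay": 0, "az": 0, "hand": 85},
    {"x": 0.2, "y": 0, "z": -1.3, "ax": 0, "ay": 0, "az": 0, "hand": 85},
    {"x": 0.9, "y": 0, "z": -1.3, "ax": 0, "ay": 0, "az": 0, "hand": 85},
    {"x": 0.98, "y": 0, "z": -1.3, "ax": 0, "ay": 0, "az": 0, "hand": 85},
    {"x": 0.98, "y": 0, "z": -1.3, "ax": 0, "ay": 0, "az": 0, "hand": 85},
    {"x": 0.98, "y": 0, "z": -1.3, "ax": 0, "ay": 0, "az": 0, "hand": 85}
  ],
  "grip_force": 20
}}

```text
clock: 23.75
eef_pos: [546.5, 318.5, 117.9]
tcp_rot: [3.141, 0.002, 0.331]
contact_force: [-0.3, 1.0, -0.9]
opening: 0.996
grasp_force: 0.0
```

```bash
python3 - <<'E'
from h import *
X=np.array([.9455,.3256]);Y=np.array([-.3256,.9455]);O=np.array([667.4,116.1])
s=monitor.sense();e=s["eef_pos"];print(e,(e[:2]-O)@X,(e[:2]-O)@Y,s["opening"],s["tcp_rot"])
E
```

```text
[546.52203906 318.54778411 117.94168672] -48.373113566573494 230.77224396085472 0.9961567292330027 [3.14131843e+00 1.78655330e-03 3.31410944e-01]
```

{"api": "drive_tool", "payload": {
  "plan": [
    {"x": 0, "y": 0, "z": 0.7, "ax": 0, "ay": 0, "az": 0, "hand": 85},
    {"x": 0, "y": 0, "z": 1.2, "ax": 0, "ay": 0, "az": 0, "hand": 85},
    {"x": 0, "y": 0, "z": 1.39, "ax": 0, "ay": 0, "az": 0, "hand": 75},
    {"x": 0, "y": 0, "z": 1.39, "ax": 0, "ay": 0, "az": 0, "hand": 65},
    {"x": 0, "y": 0, "z": 1.39, "ax": 0, "ay": 0, "az": 0, "hand": 58},
    {"x": 0, "y": 0, "z": 1.39, "ax": 0, "ay": 0, "az": 0, "hand": 54},
    {"x": 0, "y": 0, "z": 1.39, "ax": 0, "ay": 0, "az": 0, "hand": 52},
    {"x": 0, "y": 0, "z": 1.39, "ax": 0, "ay": 0, "az": 0, "hand": 50}
  ],
  "grip_force": 20
}}

```text
clock: 24.55
eef_pos: [548.2, 319.4, 50.1]
tcp_rot: [-3.141, -0.002, 0.331]
contact_force: [0.2, -0.4, 3.1]
opening: 0.586
grasp_force: 2.6
```

{"api": "drive_tool", "payload": {
  "plan": [
    {"x": 0, "y": 0, "z": 0, "ax": 0, "ay": 0, "az": 0, "hand": 46},
    {"x": 0, "y": 0, "z": 0, "ax": 0, "ay": 0, "az": 0, "hand": 46},
    {"x": 0, "y": 0, "z": 0, "ax": 0, "ay": 0, "az": 0, "hand": 46}
  ],
  "grip_force": 20
}}

```text
clock: 24.85
eef_pos: [548.3, 319.4, 50.1]
tcp_rot: [-3.141, -0.002, 0.331]
contact_force: [-0.1, -1.2, 6.3]
opening: 0.578
grasp_force: 20.8
```

{"api": "drive_tool", "payload": {
  "plan": [
    {"x": 0, "y": 0, "z": 0, "ax": 0, "ay": 0, "az": 0, "hand": 54},
    {"x": 0, "y": 0, "z": 0, "ax": 0, "ay": 0, "az": 0, "hand": 62},
    {"x": 0, "y": 0, "z": 0, "ax": 0, "ay": 0, "az": 0, "hand": 75},
    {"x": 0, "y": 0, "z": 0, "ax": 0, "ay": 0, "az": 0, "hand": 75},
    {"x": 0, "y": 0, "z": -0.6, "ax": 0, "ay": 0, "az": 0, "hand": 75},
    {"x": 0, "y": 0, "z": -1.4, "ax": 0, "ay": 0, "az": 0, "hand": 75},
    {"x": 0, "y": 0, "z": -2.4, "ax": 0, "ay": 0, "az": 0, "hand": 75},
    {"x": 0, "y": 0, "z": -3.2, "ax": 0, "ay": 0, "az": 0, "hand": 75}
  ],
  "grip_force": 20
}}

```text
clock: 25.65
eef_pos: [547.9, 319.2, 211.5]
tcp_rot: [-3.141, -0.001, 0.332]
contact_force: [1.1, 0.5, -1.0]
opening: 0.877
grasp_force: 0.0
```

{"api": "drive_tool", "payload": {
  "plan": [
    {"x": -0.5, "y": 0.8, "z": 0, "ax": 0, "ay": 0, "az": 0, "hand": 75},
    {"x": -1, "y": 1.6, "z": 0, "ax": 0, "ay": 0, "az": 0, "hand": 75},
    {"x": -1.5, "y": 2.4, "z": 0, "ax": 0, "ay": 0, "az": 0, "hand": 75},
    {"x": -2, "y": 3.2, "z": 0, "ax": 0, "ay": 0, "az": 0, "hand": 75},
    {"x": -2.5, "y": 4, "z": 0, "ax": 0, "ay": 0, "az": 0, "hand": 75},
    {"x": -3, "y": 4.8, "z": 0, "ax": 0, "ay": 0, "az": 0, "hand": 75},
    {"x": -3.2, "y": 5.6, "z": 0, "ax": 0, "ay": 0, "az": 0, "hand": 75},
    {"x": -3.2, "y": 6.4, "z": 0, "ax": 0, "ay": 0, "az": 0, "hand": 75}
  ],
  "grip_force": 20
}}

```text
clock: 26.45
eef_pos: [499.2, -37.3, 209.3]
tcp_rot: [-3.141, 0.0, 0.331]
contact_force: [0.3, 0.6, 0.5]
opening: 0.878
grasp_force: 0.0
```

```bash
python3 - <<'E'
from h import *
s=monitor.sense();print(s["eef_pos"],s["contact_force"])
a=imaging.grab_frame("top");b=imaging.grab_frame("scene");cv2.imwrite("pics/t7.png",a[:,:,::-1]);cv2.imwrite("pics/s7.png",b[:,:,::-1])
cv2.imwrite("pics/v7.png",np.hstack([up(a,(160,120,150,110),2.6),up(b,(290,190,150,110),2.6)])[:,:,::-1])
X=np.array([.9455,.3256]);Y=np.array([-.3256,.9455]);O=np.array([667.4,116.1])
for n,b,lo,hi,z in (("l",(265,125,70,70),(15,70,160),(30,255,255),140),("r",(250,125,60,70),(4,120,125),(14,255,255),140),("d",(225,130,60,70),(0,90,41),(15,255,75),140),("c2",(180,150,65,80),(16,85,180),(24,255,255),77),("call",(180,150,65,80),(10,85,110),(24,255,255),77)):
  try:
    c,sz,an,_=face(a,b,lo,hi,z);print(n,(c-O)@X,(c-O)@Y,sz,an)
  except Exception as e: print(n,e)
E
```

```text
[499.2385462  -37.3173732  209.26012832] [0.29170547 0.63430557 0.46980941]
l -30.329289999999975 22.18409 [55.4 36.3] 18.6
r -30.185999999999957 62.21877999999999 [54.8 35.9] 18.3
d -30.619400000000002 101.5002 [54.6 35.2] 18.5
c2 -43.53611999999998 231.06548999999998 [88.9 49.3] 18.8
call -44.52669999999999 230.03170000000003 [92.5 51.4] 19.3
```

View pics/v7.png

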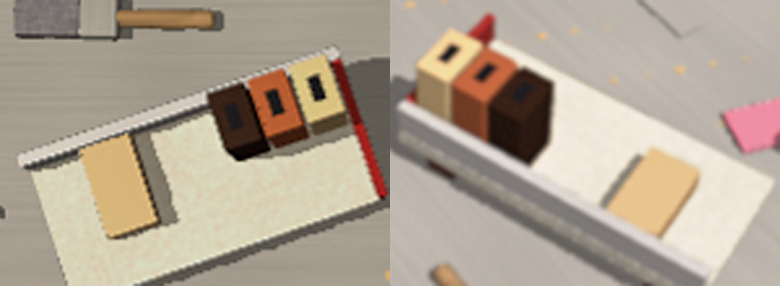

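Both halves show the stack squared and against the fence (left about (120,185), right about (655,195)), with the row still intact. One last close-up checks the cheek edges.

```bash
python3 - <<'E'
from h import *
a=cv2.imread("pics/t7.png");b=cv2.imread("pics/s7.png")
cv2.imwrite("pics/v8.png",np.hstack([up(a,(182,162,48,56),8),up(b,(512//1-150+10,235,50,56),8)]))
E
```

```text
(no output)
```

View pics/v8.png

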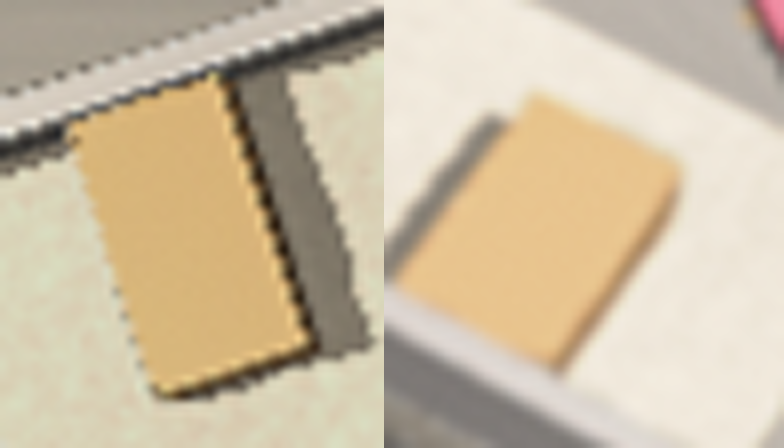

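The close-up shows clean, flush edges on all visible sides: (70,130)–(155,395) in the top view and (680,175)–(555,365) in the scene view, with no lower cheek sticking out. Handing in.

```bash
python3 -c "
from rig import r
print(r.sign_off())"
```

```text
the job is handed in; nothing more can be done
None
```

The job is handed in at about 26 s: the pale, reddish and dark blanks stand in a row from the red stop with gaps of about 3–4 mm, and the cheek stack is squared up and flush to the fence; the hand-in returned no verdict, so this rests on my last camera measurements.

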